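Clear the bottle and put the spatula back in its slotted block

TASK

A scent bottle is standing in the way of the slotted wooden block: first stand it upright in the middle of the round coaster and let go. Then lift the spatula out of its drying trough by the blade, lay it flat on the open table and let go, take it up again by the wooden handle, and slide its blade into the block's slot all the way, until the handle meets the block. Do not knock the bottle over, and leave the other things on the table where they are.

Things in the scene. Friction and masses are not known exactly. Their poses are not given: they have to be found in the camera images.
- slot_block: Fixed light-wood storage block, 110 mm deep (x) x 90 mm wide (y) x 46 mm high, with one horizontal letterbox slot in its front (-x) face, which looks roughly to the robot. Slot 44 mm wide, 11 mm high, 95 mm deep, its floor 20 mm above the table. Origin: centre of the underside; the tool goes in along +x; z up. The table in front of it, left as far as the trough, is open.
- slot_mouth (a point): Centre of the slot's opening in the front face of the block, 25.5 mm above the table; same axes as the block (+x into the slot).
- trough: Fixed brown wooden trough, 108 x 52 mm, 32 mm high: a 28 mm wide channel along x, floor 6 mm above the table, walls 12 mm, shut at -x, open at +x (x = +50 mm). The spatula's handle lies down in the channel (no room for fingers beside it), its blade sticks out at +x, level; it lifts straight up and out. Origin: on the table under the channel, z up.
- spatula: Loose flat spatula, about 110 g. Handle: light wood bar, x -100 to 0 mm, 22 wide, 16 thick (too thick for the slot). Blade: steel, x 0 to 85 mm, 36 wide, 5 thick, at the handle's mid-thickness; its last 14 mm are 26 wide, 4 thick. Origin: on the underside where handle meets blade; x to the tip, y across, z up. It balances about 20 mm behind the origin, so it lies level on its handle.
- handle_mid (a point): Centre of the spatula's handle (x = -50 mm, 8 mm above its underside).
- blade_root (a point): Centre of the blade 30 mm from the handle (x = +30 mm, 8 mm above the underside); a good place for the first grasp, across the 36 mm width.
- blade_tip (a point): The end of the spatula's blade (x = +85 mm, 8 mm above the underside).
- scent_bottle: Brown glass roll-on bottle with black cap, 78 mm high, standing in front of the slot: glass 26 mm in diameter up to 53 mm, cap 20 mm. About 45 g, loose. Origin: centre of its base, z up along it.
- coaster: Fixed round flat coaster with a cork edge and a red-brown centre, 100 mm in diameter, top face 8 mm above the table. Origin: centre of its underside.
- green_bottle: Dark green roll-on bottle with black cap, 27 mm in diameter, 78 mm high, a bystander. Origin: centre of its base.
- brown_bottle: Another brown roll-on bottle, 27 mm in diameter, 78 mm high, a bystander away from the block. Origin: centre of its base.
- balm: Round green balm tin, 62 mm in diameter, 24 mm high, a bystander. Origin: centre of its base.
- sign: Small folded black sign, 20 x 60 x 43 mm, a bystander. Origin: centre of its underside.
Not all that is in view belongs to the job. What is shaped like the scent_bottle but blue is not meant.

How it is judged:
By the outcome, as a careful person would: the job done as asked, in the order asked, and still so for the second after the job is handed in, with the robot touching nothing.
It also fails if it takes over 66 s, if anything falls off the work surface, if the arm or the gripper's body presses on something with over 40 N, if the wrist force passes 120 N, or if a joint passes its speed limit or range.

ROBOT

A 6-joint arm with a two-finger parallel gripper is mounted at the origin on a cart in front of the work surface, level with it; the furniture and walls round the work are solid. World frame = base frame: x ahead of the robot, y to its left, z up, the work surface at z = 0. Lengths are in m, angles in rad, forces in N, time in s.
With the tool pointing down it reaches from about 0.375 to 0.9 m from the base axis. Payload 3.1 kg.
Tool frame: the origin (TCP) lies on the centre line of the jaws, within the pads' length; the fingertips stand 8 mm ahead of it and the grasp point (between the pads) lies 11 mm behind it; z points along the fingers, y is the line along which they close (so a half turn about z gives the same grasp; the last joint's range is limited). The gripper opens to 85 mm and grips with 20 to 120 N. Pads are 22 mm wide; open, the fingers measure 114 mm over their backs; the gripper's body (76 mm by 85 mm) begins 54 mm behind the grasp point. The pads swing forward as they close: fully open they stand 13 mm farther back than shut.
Start: joints at [0.952, 0.527, 1.433, -0, 1.181, -0.178], TCP at [0.267, 0.565, 0.239] pointing down, gripper open.
Joint ranges: [-3.08, 3.08], [-0.75, 2.2], [0.22, 2.44], [-1.43, 4.57], [0, 2.65], [-2.85, 2.85]. Speed limits (rad/s): [2.79, 2.79, 3.14, 3.14, 3.14, 3.14].

INTERFACE

Orientations are given as a unit quaternion [x, y, z, w].
In Python, from station import * gives the robot as it stands.
- The arm moves only by the tool play_rows, never from a script. Its argument "rows" is a list of rows, each a list of 3 entries, a list of its own where there are three numbers: the turn, a rotation vector about the tool's x, y, z in degrees, then the shift along the tool's x, y, z in mm, then the closure, from 0 (fully open) to 1 (shut). In form: [[[ax, ay, az], [dx, dy, dz], jaw], ...]. A call has 1 to 12 rows; each row shifts and turns the commanded pose from where the row before left it, along the tool's axes as they then stand; what a row does not reach is not made up. A row lasts 1/12 s, in which the tool goes at most 41.7 mm and 7.16 degrees, less where a joint would pass 70% of its speed; a pose out of reach is approached as far as the arm can. A call with a gripper value outside its range is refused whole. The fingers move at their own pace and stop on an object; "grip_force" is the grip in N (left out, the last holds). Time passes only in rows, so rows that do not move let the fingers close. It gives the time, the measured TCP pose, the force, the opening and the grip force at its end, in the units of the state.
- sense(): the state, without advancing time (a new reading comes with each control period).
- snapshot(name): name is "scene" or "side" or "wrist"; returns (picture, depth): 400x640x3 uint8, red, green, blue; 400x640 float32, m along the optical axis (not along the pixel's ray), 0 where there is no reading.
- get_calibration(name): a dict with "vfov" (degrees; the focal length in pixels is half the picture's height over the tangent of half this angle, whatever the lens; pixels are square), "cx", "cy" (the principal point, pixels), "xyz" and "attitude" of the camera in the world. Camera axes: x right, y down, z forward; pixel columns grow to the right and rows downward; lengths in m; the calibration is good to about 2 mm. A picture is of the moment at which its call begins: read the wrist's pose just before it. get_calibration takes no time and is no camera call; for the wrist camera it gives the pose at the moment of the call.
- sign_off(): hands the job in; it is judged then, once.
The state is a dict: "t": time; "q": joint angles; "qd": joint speeds; "tau": joint torques, N m; "tcp_pos": TCP position; "tool_rot": TCP orientation; "force": force on the tool from outside, world axes, zero at the start; "ft_torque": the same for the moment, N m; "finger_gap": opening from 0.0 (shut) to 1.0 (fully open); "gripper_force": force on a finger pad.
Only numpy, scipy, OpenCV 4.12 (cv2) and the standard library are available. Lean on these libraries where they do the work, as an engineer would, in place of code of your own. Each camera call takes 0.05 s, during which the arm holds its last target. There are 200 camera calls.

## Working session

There is one attempt and no reset: what is moved stays moved. The work goes in short steps, Python scripts to look and compute and a tool call to move; the robot and the scene stay as the last step left them, time stands still between calls to the robot, and variables do not carry over. Pictures are saved under pics/ and viewed, at most 13 in all, crops included, and the job is handed in when it is done.

Besides the shell and the picture viewer there is one more tool, called after ">>>" by a JSON object that holds its "op" and its "data". play_rows: Moves the arm, as the interface text tells. Its arguments: {"type":"object","properties":{"rows":{"type":"array","items":{"type":"array"}},"grip_force":{"type":"number"}},"required":["rows"]}

```bash
ls; mkdir -p pics; python3 - <<'E'
from station import *
import cv2,numpy as np
s=sense();print(s)
for n in("scene","side"):
    c=get_calibration(n);print(n,c)
    p,d=snapshot(n);np.savez(f"{n}0.npz",p=p,d=d)
    cv2.imwrite(f"pics/{n}0.png",p[:,:,::-1]);print((d>0).mean())
print(get_calibration("wrist"))
E
```

```text
pics
{'t': 0.0, 'q': array([ 9.51507172e-01,  5.28471862e-01,  1.43394265e+00,  1.84829558e-05,
        1.18138490e+00, -1.78513109e-01]), 'qd': array([ 1.53331218e-03, -2.63188108e-04, -3.88123465e-06,  1.22844769e-03,
        1.19878207e-03,  1.03664440e-03]), 'tau': array([ 9.59402678e-05, -4.42354345e+01, -1.78024417e+01, -2.19743856e-04,
        8.71013763e-03,  1.82812801e-05]), 'tcp_pos': array([0.26620502, 0.56468207, 0.23831727]), 'tool_rot': array([ 2.18611577e-01,  9.75811335e-01, -1.01343048e-03, -4.36433271e-04]), 'force': array([-0.55744969, -0.51428127, -0.33907412]), 'ft_torque': array([ 0.03420864, -0.00384367, -0.00360171]), 'gripper_force': 0.0, 'finger_gap': 1.0017171533558256}
scene {'vfov': 45.378366654450836, 'cx': 322.8376852650935, 'cy': 191.97288429448406, 'xyz': array([-0.20647366, -0.24026335,  0.94810925]), 'attitude': array([ 0.79015889, -0.47872181,  0.2015736 , -0.32533435])}
0.9959453125
side {'vfov': 42.1033242258678, 'cx': 325.3284673805418, 'cy': 199.60721050736083, 'xyz': array([ 0.34612905, -0.82045028,  0.70572114]), 'attitude': array([ 0.87154761, -0.08381001,  0.05727892, -0.47968715])}
0.890578125
{'vfov': 58.670132781377546, 'cx': 318.7825685637892, 'cy': 204.2926711330099, 'xyz': array([0.19796396, 0.59724941, 0.37324136]), 'attitude': array([0.83527862, 0.52925006, 0.07915664, 0.12624671])}
```

View pics/scene0.png

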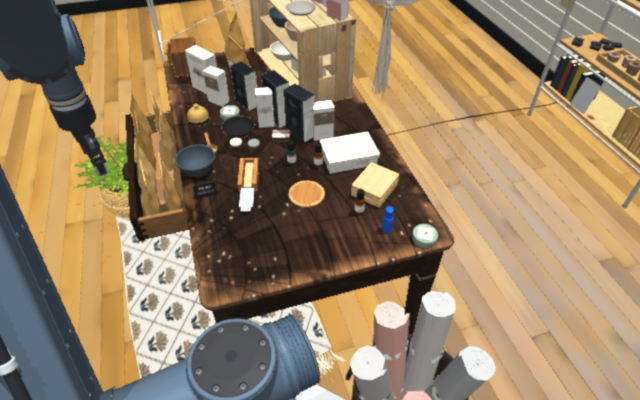

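View pics/side0.png

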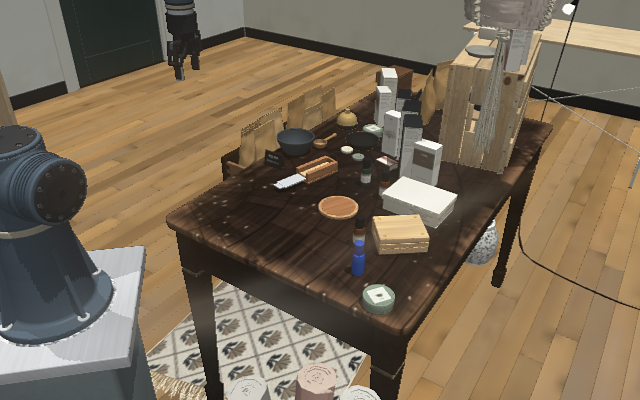

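The scene picture shows the spatula blade at (247,199) sticking out of the trough at (249,172). The coaster is at (306,194), the block at (377,183), and the scent bottle at (360,202) in front of the block. The blue decoy is at (388,220). The side view shows the scent bottle at (359,236) half behind the blue one, the block at (400,234) and the blade at (289,182).

```bash
cat > h.py <<'E'
import numpy as np,cv2
from scipy.spatial.transform import Rotation as R
def K(c): return 200/np.tan(np.radians(c["vfov"])/2)
def cloud(d,c):
    v,u=np.mgrid[:400,:640]; f=K(c)
    P=np.stack([(u-c["cx"])/f*d,(v-c["cy"])/f*d,d],-1)
    return P@R.from_quat(c["attitude"]).as_matrix().T+c["xyz"]
def ray(uv,c,z):
    uv=np.atleast_2d(np.asarray(uv,float));f=K(c)
    r=np.c_[(uv-[c["cx"],c["cy"]])/f,np.ones(len(uv))]@R.from_quat(c["attitude"]).as_matrix().T
    return c["xyz"]+r*((z-c["xyz"][2])/r[:,2])[:,None]
E
python3 - <<'E'
from station import *
from h import *
for n,pts in(("scene",dict(blade=(247,199),handle=(250,172),coaster=(306,194),block=(378,180),bottle=(360,208),blue=(388,222),table=(300,240),sign=(204,189),green=(291,155),brown=(318,157))),("side",dict(blade=(289,182),coaster=(339,207),block=(400,225),cap=(359,227),blue=(358,262),table=(280,230)))):
    z=np.load(n+"0.npz");c=get_calibration(n);P=cloud(z["d"],c)
    for k,(u,v) in pts.items(): print(n,k,P[v,u].round(4),z["p"][v,u])
    cr=cv2.resize(z["p"][140:270,180:450] if n=="scene" else z["p"][140:270,260:440],None,fx=2.9,fy=2.9,interpolation=cv2.INTER_CUBIC)
    cv2.imwrite(f"pics/{n}c.png",cr[:,:,::-1])
E
```

```text
scene blade [0.5015 0.3503 0.0196] [251 252 253]
scene handle [0.592  0.4002 0.0235] [254 246 182]
scene coaster [0.6012 0.2236 0.0095] [232 160  88]
scene block [0.7085 0.057  0.0466] [254 241 174]
scene bottle [0.6068 0.0638 0.0272] [148 145 137]
scene blue [ 0.5816 -0.0238  0.0431] [ 24  67 147]
scene table [0.457  0.1617 0.001 ] [56 40 32]
scene sign [0.4734 0.4712 0.0263] [50 50 50]
scene green [0.6937 0.3236 0.0408] [59 67 59]
scene brown [0.7207 0.2491 0.0426] [85 57 38]
side blade [0.5024 0.3478 0.0172] [222 224 226]
side coaster [0.6085 0.2224 0.0076] [182 126  85]
side block [0.7126 0.0733 0.0437] [236 208 155]
side cap [0.615  0.064  0.0568] [38 32 28]
side blue [ 0.5894 -0.0296  0.0383] [ 48  65 117]
side table [0.4542 0.1617 0.    ] [45 34 27]
```

View pics/scenec.png

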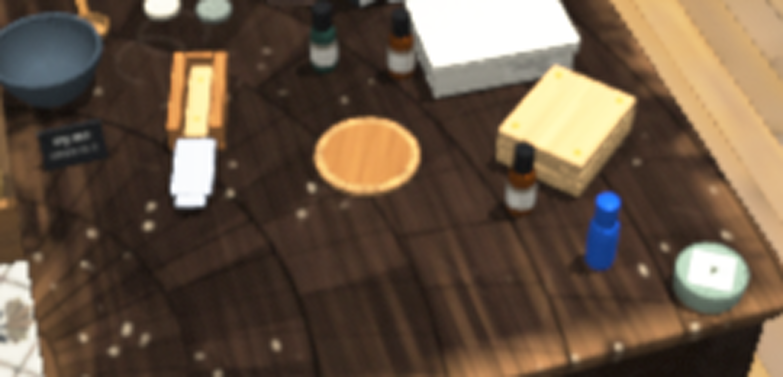

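The crop shows the bottle standing before the block's robot-facing left face, and the blade pointing back toward the robot. Next I measure from the depth clouds.

```bash
python3 - <<'E'
from station import *
from h import *
for n in("scene","side"):
    z=np.load(n+"0.npz");c=get_calibration(n);P=cloud(z["d"],c);p=z["p"].astype(int)
    X,Y,Z=P[...,0],P[...,1],P[...,2]
    def near(x,y,r): return np.hypot(X-x,Y-y)<r
    def rect(m,k):
        q=P[m];r=cv2.minAreaRect((q[:,:2]*1000).astype(np.float32));print(n,k,m.sum(),"z",np.median(q[:,2]).round(4),[np.round(a,1) for a in r])
    rect(near(.71,.06,.1)&(Z>.041)&(Z<.052)&(p.sum(-1)>330),"block")
    bl=near(.5,.35,.07)&(Z>.008)&(p.min(-1)>150);rect(bl,"blade")
    q=P[bl][:,:2];vx=cv2.fitLine((q*1000).astype(np.float32),cv2.DIST_L2,0,.01,.01).ravel();print(" line",vx)
    rect(near(.6,.22,.08)&(Z>.004)&(Z<.014)&(p[...,0]>110),"coaster")
    for k,xy in dict(bottle=(.615,.064),blue=(.585,-.025)).items():
        m=near(*xy,.035)&(Z>.062)&(p[...,0]<110)
        if m.sum(): rect(m,k+"cap")
        m=near(*xy,.03)&(Z>.015)&(Z<.05)&(p.sum(-1)<520)
        if m.sum(): rect(m,k+"body")
    rect(near(.585,.395,.08)&(Z>.026)&(Z<.04),"trough walls")
    rect(near(.585,.395,.045)&(Z>.016)&(Z<.0265)&(p[...,2]>120),"handle")
E
```

```text
scene block 932 z 0.0478 [array([712.7,  79.6]), array([117.9, 119.7]), np.float64(84.6)]
scene blade 321 z 0.0179 [array([511.8, 360.7]), array([103.3,  36. ]), np.float64(30.1)]
 line [8.7140280e-01 4.9056825e-01 5.0735837e+02 3.5757358e+02]
scene coaster 736 z 0.0098 [array([605.2, 227.6]), array([100.8,  97.7]), np.float64(26.7)]
scene bottlecap 58 z 0.0762 [array([613.9,  71.4]), array([16.6, 15.7]), np.float64(64.9)]
scene bottlebody 99 z 0.0342 [array([610.1,  68. ]), array([17.2, 26.8]), np.float64(27.3)]
scene bluecap 74 z 0.0779 [array([591.3, -17.6]), array([19.5, 18.3]), np.float64(30.1)]
scene bluebody 102 z 0.033 [array([585.3, -20.4]), array([16.1, 26.4]), np.float64(19.0)]
scene trough walls 304 z 0.0327 [array([587., 405.]), array([110.5,  52.9]), np.float64(31.3)]
scene handle 147 z 0.0234 [array([581.9, 400.6]), array([88. , 20.5]), np.float64(30.5)]
side block 1212 z 0.0465 [array([714.7,  77.7]), array([119.7, 115.7]), np.float64(83.9)]
side blade 216 z 0.0172 [array([508.2, 359.2]), array([98.2, 39.8]), np.float64(29.4)]
 line [  0.86181456   0.5072235  506.12793    355.93533   ]
side coaster 721 z 0.0087 [array([606.6, 225.8]), array([99.8, 98.8]), np.float64(78.2)]
side bottlecap 93 z 0.075 [array([617.9,  68.6]), array([19.1, 18.2]), np.float64(5.7)]
side bottlebody 127 z 0.0361 [array([615.7,  65.6]), array([19.4, 26. ]), np.float64(71.9)]
side bluecap 108 z 0.0762 [array([592.3, -19.8]), array([19.1, 19.2]), np.float64(47.8)]
side bluebody 180 z 0.033 [array([590.7, -25.7]), array([16. , 26.1]), np.float64(74.6)]
side trough walls 307 z 0.0314 [array([588. , 405.2]), array([112.9,  59.8]), np.float64(29.7)]
side handle 52 z 0.0225 [array([578.2, 404.8]), array([88.1, 17.8]), np.float64(37.9)]
```

```bash
cat >> h.py <<'E'
def go(s,pos,yaw=None,jaw=None):
    """tool pointing down; yaw = world heading of tool x (deg). returns turn then shift in the tool frame after turn"""
    Rt=R.from_quat(s["tool_rot"]); 
    x=Rt.as_matrix()[:,0]; y0=np.degrees(np.arctan2(x[1],x[0]))
    yaw=y0 if yaw is None else yaw
    a=np.radians(yaw);T=R.from_matrix(np.array([[np.cos(a),np.sin(a),0],[np.sin(a),-np.cos(a),0],[0,0,-1.]]))
    tv=(Rt.inv()*T).as_rotvec(degrees=True)
    w=(np.array(pos)-s["tcp_pos"])*1000
    print("t",round(s["t"],2),"tcp",s["tcp_pos"].round(4),"yaw",y0.round(2),"turn",tv.round(2),"shift after turn",T.inv().apply(w).round(1),"gap",round(s["finger_gap"],3),"F",s["force"].round(1))
E
python3 - <<'E'
from station import *
from h import *
for n in("scene","side"):
    z=np.load(n+"0.npz");c=get_calibration(n);P=cloud(z["d"],c);p=z["p"].astype(int)
    X,Y,Z=P[...,0],P[...,1],P[...,2]
    m=(np.hypot(X-.72,Y-.06)<.1)&(Z>.040)&(Z<.053)&(p[...,0]>140)&(p[...,0]-p[...,2]>30)
    k,l,st,ce=cv2.connectedComponentsWithStats(m.astype(np.uint8));i=1+st[1:,4].argmax();m=l==i
    q=(P[m][:,:2]*1000).astype(np.float32);print(n,m.sum(),[np.round(a,1) for a in cv2.minAreaRect(q)],cv2.boxPoints(cv2.minAreaRect(q)).round(0).tolist())
go(sense(),[.56,.075,.2],-90)
c=get_calibration("wrist");s=sense();Rt=R.from_quat(s["tool_rot"])
print("cam in tool",Rt.inv().apply(c["xyz"]-s["tcp_pos"]),(Rt.inv()*R.from_quat(c["attitude"])).as_matrix().round(3))
E
```

```text
scene 950 [array([708.5,  66.3]), array([ 90.5, 113.9]), np.float64(84.6)] [[648.0, 27.0], [761.0, 16.0], [769.0, 106.0], [656.0, 117.0]]
side 1207 [array([710.2,  65.5]), array([ 94.5, 109.7]), np.float64(84.1)] [[651.0, 24.0], [760.0, 13.0], [770.0, 107.0], [661.0, 118.0]]
t 0.1 tcp [0.2663 0.5648 0.2384] yaw 154.74 turn [-5.0000e-02 -1.2000e-01 -1.1526e+02] shift after turn [ 489.8 -293.7   38.4] gap 1.001 F [ 0.1  0.1 -0. ]
cam in tool [ 7.56923362e-02 -1.87848011e-05 -1.34772183e-01] [[-0.001 -0.955 -0.295]
 [ 1.    -0.001  0.   ]
 [-0.001 -0.295  0.955]]
```

```bash
python3 - <<'E'
from station import *
from h import *
go(sense(),[.616,.070,.2],174.4)
E
```

```text
t 0.1 tcp [0.2663 0.5648 0.2384] yaw 154.74 turn [ -0.1   -0.04 -19.66] shift after turn [-396.3 -458.3   38.4] gap 1.001 F [ 0.1  0.1 -0. ]
```

>>> {"op": "play_rows", "data": {"rows": [[[0, 0, -6.55], [0, 0, 8], 0], [[0, 0, -6.55], [0, 0, 10], 0], [[0, 0, -6.55], [0, 0, 10], 0], [[0, 0, 0], [-23.3, -27, 10], 0], [[0, 0, 0], [-23.3, -27, 0], 0], [[0, 0, 0], [-23.3, -27, 0], 0], [[0, 0, 0], [-23.3, -27, 0], 0], [[0, 0, 0], [-23.3, -27, 0], 0], [[0, 0, 0], [-23.3, -27, 0], 0], [[0, 0, 0], [-23.3, -27, 0], 0], [[0, 0, 0], [-23.3, -27, 0], 0], [[0, 0, 0], [-23.3, -27, 0], 0]]}}

```text
t: 1.1
tcp_pos: [0.452, 0.3013, 0.201]
tool_rot: [0.049, 0.999, -0.0, -0.0]
force: [0.7, -0.1, 0.1]
finger_gap: 0.999
gripper_force: 0.0
```

>>> {"op": "play_rows", "data": {"rows": [[[0, 0, 0], [-23.3, -27, 0], 0.3], [[0, 0, 0], [-23.3, -27, 0], 0.3], [[0, 0, 0], [-23.3, -27, 0], 0.3], [[0, 0, 0], [-23.3, -27, 0], 0.3], [[0, 0, 0], [-23.3, -27, 0], 0.3], [[0, 0, 0], [-23.3, -27, 0], 0.3], [[0, 0, 0], [-23.3, -26.3, 0], 0.3], [[0, 0, 0], [0, 0, 0], 0.3], [[0, 0, 0], [0, 0, 0], 0.3]]}}

```text
t: 1.85
tcp_pos: [0.5963, 0.0977, 0.2007]
tool_rot: [0.051, 0.999, 0.0, -0.0]
force: [0.3, 1.0, -0.4]
finger_gap: 0.699
gripper_force: 0.0
```

```bash
cat > wl.py <<'E'
import sys
from station import *
from h import *
def wl(k):
    s=sense();c=get_calibration("wrist");p,d=snapshot("wrist");cv2.imwrite(f"pics/{k}.png",p[:,:,::-1]);return s,c,p,d,cloud(d,c)
E
python3 - <<'E'
from wl import *
s,c,p,d,P=wl("w1");np.savez("w1.npz",p=p,d=d,P=P)
go(s,[.616,.070,.2],174.4);print((d>0).mean())
q=p.astype(int);X,Y,Z=P[...,0],P[...,1],P[...,2]
def rect(m,k):
    a=(P[m][:,:2]*1000).astype(np.float32)
    if len(a)>5:print(k,len(a),"z",np.median(P[m][:,2]).round(4),[np.round(t,1) for t in cv2.minAreaRect(a)],[np.round(t,1) for t in cv2.minEnclosingCircle(a)])
rect((np.hypot(X-.616,Y-.07)<.03)&(Z>.07)&(Z<.085),"cap")
rect((np.hypot(X-.616,Y-.07)<.03)&(Z>.015)&(Z<.085),"bottle")
m=(np.hypot(X-.71,Y-.065)<.1)&(Z>.040)&(Z<.053)&(q[...,0]>140)&(q[...,0]-q[...,2]>30)
rect(m,"block")
E
```

```text
t 1.85 tcp [0.5963 0.0977 0.2007] yaw 174.19 turn [ 0.01 -0.03 -0.21] shift after turn [-22.3 -25.7   0.7] gap 0.699 F [ 0.3  1.  -0.4]
0.99584375
cap 550 z 0.0784 [array([615.6,  71.7]), array([19.4, 19.1]), np.float64(78.9)] [array([616. ,  71.7]), np.float64(10.1)]
bottle 1216 z 0.0645 [array([614.1,  71.9]), array([22.9, 25.7]), np.float64(3.2)] [array([615.5,  71.7]), np.float64(13.3)]
block 9704 z 0.0463 [array([708.1,  66.8]), array([ 89.2, 110.2]), np.float64(84.3)] [array([708.1,  66.9]), np.float64(69.0)]
```

View pics/w1.png

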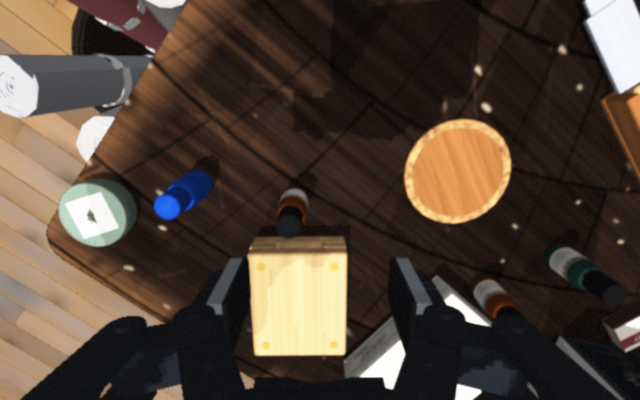

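The wrist view shows the scent bottle's cap at (291,215) just before the block's top at (298,297), with the blue one clear at (182,192) and the coaster at (458,170). The block measures 110×89 mm and the cap 20 mm, which match the given sizes.

>>> {"op": "play_rows", "data": {"rows": [[[0, 0, 0], [-21.9, -23.9, 0], 0.4], [[0, 0, 0], [0, 0, 30], 0.4], [[0, 0, 0], [0, 0, 35], 0.4], [[0, 0, 0], [0, 0, 35], 0.4], [[0, 0, 0], [0, 0, 35], 0.4], [[0, 0, 0], [0, 0, 35], 0.4], [[0, 0, 0], [0, 0, 0], 0.4], [[0, 0, 0], [0, 0, 0], 0.6], [[0, 0, 0], [0, 0, 0], 0.8], [[0, 0, 0], [0, 0, 0], 0.8], [[0, 0, 0], [0, 0, 0], 0.8], [[0, 0, 0], [0, 0, 0], 0.8]], "grip_force": 30}}

```text
t: 2.9
tcp_pos: [0.6163, 0.0738, 0.0338]
tool_rot: [0.049, 0.999, -0.0, 0.002]
force: [0.0, 0.4, -0.0]
finger_gap: 0.29
gripper_force: 31.2
```

```bash
python3 - <<'E'
from station import *
from h import *
z=np.load("w1.npz");P=z["P"];q=z["p"].astype(int);X,Y,Z=P[...,0],P[...,1],P[...,2]
m=(np.hypot(X-.606,Y-.226)<.08)&(Z>.005)&(Z<.014)&(q[...,0]>110)&(q[...,0]-q[...,2]>30)
a=(P[m][:,:2]*1000).astype(np.float32);print(cv2.minAreaRect(a),np.median(P[m][:,2]))
s=sense();print(s["gripper_force"]);go(s,[.606,.2265,.1],174.3)
E
```

```text
((605.02294921875, 226.9893341064453), (98.54063415527344, 98.75225067138672), 87.254638671875) 0.008534823962243226
31.191793084144592
t 2.9 tcp [0.6163 0.0738 0.0338] yaw 174.41 turn [0.01 0.24 0.11] shift after turn [ 25.5 151.  -66.2] gap 0.29 F [ 0.   0.4 -0. ]
```

>>> {"op": "play_rows", "data": {"rows": [[[0, 0, 0], [0, 0, -15], 0.8], [[0, 0, 0], [0, 0, -25], 0.8], [[0, 0, 0], [2, 15, -10], 0.8], [[0, 0, 0], [5, 30, 0], 0.8], [[0, 0, 0], [6, 35, 0], 0.8], [[0, 0, 0], [6, 35, 0], 0.8], [[0, 0, 0], [4.4, 25, 0], 0.8], [[0, 0, 0], [2, 11.3, 0], 0.8], [[0, 0, 0], [0, 0, 10], 0.8], [[0, 0, 0], [0, 0, 10], 0.8], [[0, 0, 0], [0, 0, 0], 0.8], [[0, 0, 0], [0, 0, 0], 0.8]]}}

```text
t: 3.9
tcp_pos: [0.6037, 0.2248, 0.0598]
tool_rot: [0.05, 0.999, -0.001, -0.002]
force: [0.2, 0.0, -0.9]
finger_gap: 0.297
gripper_force: 31.2
```

```bash
python3 - <<'E'
from station import *
from h import *
go(sense(),[.6059,.2269,.0425],174.3)
E
```

```text
t 3.9 tcp [0.6037 0.2248 0.0598] yaw 174.28 turn [-0.08 -0.18 -0.02] shift after turn [-2.   2.3 17.3] gap 0.297 F [ 0.2  0.  -0.9]
```

>>> {"op": "play_rows", "data": {"rows": [[[0, 0, 0], [-2, 2.3, 5], 0.8], [[0, 0, 0], [0, 0, 6], 0.8], [[0, 0, 0], [0, 0, 3], 0.8], [[0, 0, 0], [0, 0, 1], 0.8], [[0, 0, 0], [0, 0, 0], 0.8], [[0, 0, 0], [0, 0, 0], 0.8], [[0, 0, 0], [0, 0, 0], 0.8]]}}

```text
t: 4.48
tcp_pos: [0.6068, 0.2288, 0.0465]
tool_rot: [0.049, 0.999, 0.0, 0.0]
force: [0.7, -0.3, 0.0]
finger_gap: 0.288
gripper_force: 31.2
```

>>> {"op": "play_rows", "data": {"rows": [[[0, 0, 0], [0, -1, 2], 0.8], [[0, 0, 0], [0, 0, 1], 0.8], [[0, 0, 0], [0, 0, 1], 0.8], [[0, 0, 0], [0, 0, 0], 0.8], [[0, 0, 0], [0, 0, 0], 0.8]]}}

```text
t: 4.9
tcp_pos: [0.6065, 0.2278, 0.0422]
tool_rot: [0.049, 0.999, -0.0, -0.0]
force: [0.1, -0.5, -0.1]
finger_gap: 0.288
gripper_force: 31.2
```

>>> {"op": "play_rows", "data": {"rows": [[[0, 0, 0], [0, 0, 1], 0.8], [[0, 0, 0], [0, 0, 0], 0.8], [[0, 0, 0], [0, 0, 0], 0.8]]}}

```text
t: 5.15
tcp_pos: [0.6066, 0.2278, 0.0413]
tool_rot: [0.049, 0.999, -0.0, 0.0]
force: [0.0, 0.7, 0.8]
finger_gap: 0.289
gripper_force: 31.3
```

>>> {"op": "play_rows", "data": {"rows": [[[0, 0, 0], [0, 0, 1], 0.8], [[0, 0, 0], [0, 0, 0], 0.8], [[0, 0, 0], [0, 0, 0], 0.8]]}}

```text
t: 5.4
tcp_pos: [0.6067, 0.2279, 0.0412]
tool_rot: [0.049, 0.999, -0.0, 0.0]
force: [-0.6, -0.5, 5.7]
finger_gap: 0.289
gripper_force: 32.0
```

>>> {"op": "play_rows", "data": {"rows": [[[0, 0, 0], [0, 0, -1], 0.8], [[0, 0, 0], [0, 0, 0], 0.65], [[0, 0, 0], [0, 0, 0], 0.55], [[0, 0, 0], [0, 0, 0], 0.45], [[0, 0, 0], [0, 0, 0], 0.45], [[0, 0, 0], [0, 0, 0], 0.45], [[0, 0, 0], [0, 0, -10], 0.45], [[0, 0, 0], [0, 0, -25], 0.45], [[0, 0, 0], [0, 0, -35], 0.45], [[0, 0, 0], [0, 0, -35], 0.45], [[0, 0, 0], [0, 0, -35], 0.45], [[0, 0, 7], [0, 0, -20], 0.45]]}}

```text
t: 6.4
tcp_pos: [0.6084, 0.2282, 0.2066]
tool_rot: [0.111, 0.994, 0.001, 0.003]
force: [0.3, -0.2, -0.1]
finger_gap: 0.552
gripper_force: 0.0
```

>>> {"op": "play_rows", "data": {"rows": [[[0, 0, 7], [0, 0, 0], 0.3], [[0, 0, 7], [0, 0, 0], 0.3], [[0, 0, 7], [0, 0, 0], 0.3], [[0, 0, 7], [0, 0, 0], 0.3], [[0, 0, 7], [0, 0, 0], 0.3], [[0, 0, 7], [0, 0, 0], 0.3], [[0, 0, 7], [0, 0, 0], 0.3], [[0, 0, 7], [0, 0, 0], 0.3], [[0, 0, 7], [0, 0, 0], 0.3], [[0, 0, 7], [0, 0, 0], 0.3], [[0, 0, 7], [0, 0, 0], 0.3], [[0, 0, 7], [0, 0, 0], 0.3]]}}

```text
t: 7.4
tcp_pos: [0.6065, 0.2278, 0.2021]
tool_rot: [0.749, 0.663, 0.0, 0.0]
force: [-0.4, -0.1, -1.0]
finger_gap: 0.695
gripper_force: 0.0
```

>>> {"op": "play_rows", "data": {"rows": [[[0, 0, 7], [0, 0, 0], 0.3], [[0, 0, 7], [0, 0, 0], 0.3], [[0, 0, 7], [0, 0, 0], 0.3], [[0, 0, 7], [0, 0, 0], 0.3], [[0, 0, 7], [0, 0, 0], 0.3], [[0, 0, 7], [0, 0, 0], 0.3], [[0, 0, 7], [0, 0, 0], 0.3], [[0, 0, 4], [0, 0, 0], 0.3], [[0, 0, 0], [0, 0, 0], 0.3]]}}

```text
t: 8.15
tcp_pos: [0.6065, 0.2278, 0.2021]
tool_rot: [0.965, 0.262, 0.0, 0.0]
force: [0.1, 0.5, -0.2]
finger_gap: 0.7
gripper_force: 0.0
```

```bash
python3 - <<'E'
from wl import *
s,c,p,d,P=wl("w2");np.savez("w2.npz",p=p,d=d,P=P)
q=p.astype(int);X,Y,Z=P[...,0],P[...,1],P[...,2]
c2=get_calibration("side");p2,d2=snapshot("side");P2=cloud(d2,c2)
for PP in(P,P2):
    m=(np.hypot(PP[...,0]-.606,PP[...,1]-.227)<.05)&(PP[...,2]>.06)&(PP[...,2]<.1)
    if m.sum():
        a=(PP[m][:,:2]*1000).astype(np.float32);print("cap",m.sum(),np.percentile(PP[m][:,2],98),cv2.minAreaRect(a))
m=(np.hypot(X-.52,Y-.36)<.09)&(Z>.008)&(Z<.022)&(q.min(-1)>130)
a=(P[m][:,:2]*1000).astype(np.float32)
if len(a)>5: print("blade",m.sum(),np.median(P[m][:,2]),cv2.minAreaRect(a))
go(s,[.5313,.368,.12],30.4)
E
```

```text
cap 759 0.08791981112106878 ((608.1219482421875, 228.46449279785156), (20.619585037231445, 20.879602432250977), 1.1707606315612793)
cap 111 0.08808331441612782 ((608.5741577148438, 223.97833251953125), (19.055173873901367, 19.930410385131836), 70.6812515258789)
blade 2351 0.01693063449761928 ((530.7345581054688, 373.1705322265625), (147.0537872314453, 35.63212585449219), 28.775272369384766)
t 8.15 tcp [0.6065 0.2278 0.2021] yaw 30.33 turn [ 0.01 -0.03 -0.07] shift after turn [   6.1 -159.    82.1] gap 0.7 F [ 0.1  0.5 -0.2]
```

View pics/w2.png

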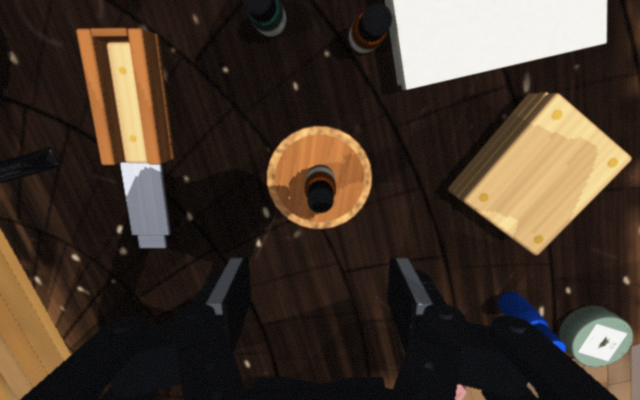

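The bottle stands upright on the coaster (cap (321,200), coaster centre (319,177)). The blade runs from its root at (142,164) to the tip at (152,248).

```bash
python3 - <<'E'
from station import *
from h import *
c=get_calibration("wrist");z=np.load("w2.npz");q=z["p"].astype(int);P=z["P"];X,Y,Z=np.moveaxis(P,-1,0)
m=(np.hypot(X-.51,Y-.355)<.09)&(Z>.008)&(Z<.025)&(q.min(-1)>80)&(abs(q[...,0]-q[...,2])<35)
m=cv2.morphologyEx(m.astype(np.uint8),cv2.MORPH_OPEN,np.ones((3,3)))
k,l,st,_=cv2.connectedComponentsWithStats(m);i=1+st[1:,4].argmax();m=l==i;print(st[i])
v,u=np.nonzero(m);W=ray(np.c_[u,v],c,.0165)[:,:2]*1000
r=cv2.minAreaRect(W.astype(np.float32));print("blade",r)
m2=(np.hypot(X-.585,Y-.40)<.06)&(Z>.016)&(Z<.026)&(q[...,0]-q[...,2]>40)&(q[...,1]>150)
a=(P[m2][:,:2]*1000).astype(np.float32);print("handle",cv2.minAreaRect(a),np.median(P[m2][:,2]))
v2,u2=np.nonzero(m2);al=np.radians(210);
b=np.r_[W-0,ray(np.c_[u2,v2],c,.022)[:,:2]*1000].astype(np.float32)
print(cv2.fitLine(b,cv2.DIST_L2,0,.01,.01).ravel(), cv2.fitLine(W.astype(np.float32),cv2.DIST_L2,0,.01,.01).ravel())
m3=(np.hypot(X-.585,Y-.40)<.09)&(Z>.028)&(Z<.036);a=(P[m3][:,:2]*1000).astype(np.float32);print("trough",cv2.minAreaRect(a))
E
```

```text
[ 120  162   49   86 3091]
blade ((502.0914001464844, 355.58331298828125), (83.8277359008789, 36.96999740600586), 30.133956909179688)
handle ((581.1902465820312, 402.7779541015625), (98.22032928466797, 19.46331024169922), 30.593246459960938) 0.02217123212485078
[8.6116672e-01 5.0832266e-01 5.3990851e+02 3.7822223e+02] [  0.85633314   0.5164238  504.21893    357.22375   ]
trough ((585.277099609375, 405.2782897949219), (107.77420043945312, 53.81806182861328), 30.405454635620117)
```

>>> {"op": "play_rows", "data": {"rows": [[[0, 0, 0], [-3, -30, 0], 0.3], [[0, 0, 0], [-3, -33, 0], 0.3], [[0, 0, 0], [-3, -34, 0], 0.3], [[0, 0, 0], [-3, -34, 0], 0.3], [[0, 0, 0], [-3.9, -32, 15], 0.3], [[0, 0, 0], [0, 0, 30], 0.3], [[0, 0, 0], [0, 0, 35], 0.3], [[0, 0, 0], [0, 0, 35], 0.3], [[0, 0, 0], [0, 0, 25], 0.3], [[0, 0, 0], [0, 0, 10], 0.3], [[0, 0, 0], [0, 0, 0], 0.3], [[0, 0, 0], [0, 0, 0], 0.3]]}}

```text
t: 9.25
tcp_pos: [0.5109, 0.3606, 0.0517]
tool_rot: [0.965, 0.262, 0.0, -0.0]
force: [0.4, -0.5, 0.2]
finger_gap: 0.702
gripper_force: 0.0
```

```bash
python3 - <<'E'
from station import *
from h import *
go(sense(),[.5103,.3604,.0145],30.4)
E
```

```text
t 9.25 tcp [0.5109 0.3606 0.0517] yaw 30.42 turn [ 0.   -0.03  0.02] shift after turn [-0.6 -0.2 37.2] gap 0.702 F [ 0.4 -0.5  0.2]
```

>>> {"op": "play_rows", "data": {"rows": [[[0, 0, 0], [0, 0, 20], 0.3], [[0, 0, 0], [0, 0, 13], 0.3], [[0, 0, 0], [0, 0, 4], 0.4], [[0, 0, 0], [0, 0, 0], 0.5], [[0, 0, 0], [0, 0, 0], 0.65], [[0, 0, 0], [0, 0, 0], 0.65], [[0, 0, 0], [0, 0, 0], 0.7], [[0, 0, 0], [0, 0, 0], 0.7], [[0, 0, 0], [0, 0, 0], 0.7]], "grip_force": 60}}

```text
t: 10.0
tcp_pos: [0.5107, 0.3605, 0.015]
tool_rot: [0.965, 0.262, 0.0, -0.0]
force: [-0.6, -0.7, 2.1]
finger_gap: 0.392
gripper_force: 59.9
```

>>> {"op": "play_rows", "data": {"rows": [[[0, 0, 0], [0, 0, -5], 0.7], [[0, 0, 0], [0, 0, -10], 0.7], [[0, 0, 0], [0, 0, -15], 0.7], [[0, 0, 0], [0, 0, -20], 0.7], [[0, 0, 0], [0, 0, -25], 0.7], [[0, 0, 0], [0, 0, -30], 0.7], [[0, 0, 0], [0, 0, -30], 0.7], [[0, 0, 0], [0, 0, -10], 0.7], [[0, 0, 0], [0, 0, 0], 0.7], [[0, 0, 0], [0, 0, 0], 0.7]]}}

```text
t: 10.83
tcp_pos: [0.5101, 0.3603, 0.1595]
tool_rot: [0.965, 0.262, 0.0, -0.0]
force: [0.2, 0.0, -2.8]
finger_gap: 0.398
gripper_force: 59.9
```

```bash
python3 - <<'E'
from wl import *
s=sense();go(s,[.5528,.0823,.16],174.3)
c=get_calibration("side");p,d=snapshot("side");P=cloud(d,c);X,Y,Z=np.moveaxis(P,-1,0);q=p.astype(int)
m=(np.hypot(X-.585,Y-.405)<.06)&(Z>.08)&(Z<.25)&(q[...,0]-q[...,2]>40)&(q[...,1]>120)
t=((X-s["tcp_pos"][0])*.863+(Y-s["tcp_pos"][1])*.506)[m]
print(m.sum(),np.polyfit(t,Z[m],1))
cv2.imwrite("pics/s3.png",cv2.resize(p[60:260,200:420],None,fx=2.5,fy=2.5)[:,:,::-1])
E
```

```text
t 10.83 tcp [0.5101 0.3603 0.1595] yaw 30.39 turn [ 3.0000e-02 -1.0000e-02 -1.4391e+02] shift after turn [ -70.1 -272.4   -0.5] gap 0.398 F [ 0.2  0.  -2.8]
163 [-0.03604376  0.16801443]
```

View pics/s3.png

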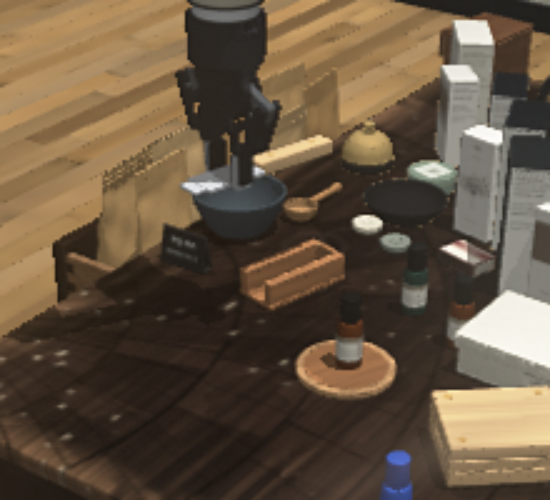

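The crop shows the spatula held level (about 2° droop) above the empty trough, and the bottle upright on the coaster. Next I turn it and carry it over in front of the slot.

>>> {"op": "play_rows", "data": {"rows": [[[0, 0, -4], [0, 0, 0], 0.7], [[0, 0, -6], [0, 0, 0], 0.7], [[0, 0, -7], [0, 0, 0], 0.7], [[0, 0, -7], [0, 0, 0], 0.7], [[0, 0, -7], [0, 0, 0], 0.7], [[0, 0, -7], [0, 0, 0], 0.7], [[0, 0, -7], [0, 0, 0], 0.7], [[0, 0, -7], [0, 0, 0], 0.7], [[0, 0, -7], [0, 0, 0], 0.7], [[0, 0, -7], [0, 0, 0], 0.7], [[0, 0, -7], [0, 0, 0], 0.7], [[0, 0, -7], [0, 0, 0], 0.7]]}}

```text
t: 11.88
tcp_pos: [0.509, 0.3596, 0.1564]
tool_rot: [0.568, 0.823, -0.002, -0.001]
force: [0.4, -0.2, -0.9]
finger_gap: 0.399
gripper_force: 59.8
```

>>> {"op": "play_rows", "data": {"rows": [[[0, 0, -7], [0, 0, 0], 0.7], [[0, 0, -7], [0, 0, 0], 0.7], [[0, 0, -7], [0, 0, 0], 0.7], [[0, 0, -7], [0, 0, 0], 0.7], [[0, 0, -7], [0, 0, 0], 0.7], [[0, 0, -7], [0, 0, 0], 0.7], [[0, 0, -7], [0, 0, 0], 0.7], [[0, 0, -6], [0, 0, 0], 0.7], [[0, 0, -5], [0, 0, 0], 0.7], [[0, 0, -3.9], [0, 0, 0], 0.7], [[0, 0, 0], [-5, -10, 0], 0.7], [[0, 0, 0], [-5, -20, 0], 0.7]]}}

```text
t: 12.88
tcp_pos: [0.5167, 0.3301, 0.1572]
tool_rot: [0.049, 0.999, -0.0, -0.001]
force: [0.4, -0.7, -0.9]
finger_gap: 0.397
gripper_force: 59.9
```

>>> {"op": "play_rows", "data": {"rows": [[[0, 0, 0], [-8, -30, 0], 0.7], [[0, 0, 0], [-8, -35, 0], 0.7], [[0, 0, 0], [-10, -35, 0], 0.7], [[0, 0, 0], [-8, -35, 0], 0.7], [[0, 0, 0], [-8, -35, 0], 0.7], [[0, 0, 0], [-8, -32, 0], 0.7], [[0, 0, 0], [-6, -25, 0], 0.7], [[0, 0, 0], [-4, -15, 0], 0.7], [[0, 0, 0], [0, 0, 15], 0.7], [[0, 0, 0], [0, 0, 25], 0.7], [[0, 0, 0], [0, 0, 25], 0.7], [[0, 0, 0], [0, 0, 15], 0.7]]}}

```text
t: 13.88
tcp_pos: [0.5509, 0.0816, 0.076]
tool_rot: [0.051, 0.999, -0.0, -0.003]
force: [-0.3, 0.6, -2.2]
finger_gap: 0.396
gripper_force: 59.9
```

>>> {"op": "play_rows", "data": {"rows": [[[0, 0, 0], [0, 0, 15], 0.7], [[0, 0, 0], [0, 0, 15], 0.7], [[0, 0, 0], [0, 0, 10], 0.7], [[0, 0, 0], [0, 0, 5], 0.7], [[0, 0, 0], [0, 0, 0], 0.7], [[0, 0, 0], [0, 0, 0], 0.7]]}}

```text
t: 14.38
tcp_pos: [0.5529, 0.0826, 0.0341]
tool_rot: [0.05, 0.999, -0.0, -0.0]
force: [-0.5, 0.0, -1.3]
finger_gap: 0.392
gripper_force: 59.9
```

>>> {"op": "play_rows", "data": {"rows": [[[0, 0, 0], [0, 0, 8], 0.7], [[0, 0, 0], [0, 0, 6], 0.7], [[0, 0, 0], [0, 0, 3], 0.7], [[0, 0, 0], [0, 0, 2], 0.7], [[0, 0, 0], [0, 0, 1], 0.7], [[0, 0, 0], [0, 0, 1], 0.7], [[0, 0, 0], [0, 0, 1], 0.7], [[0, 0, 0], [0, 0, 0], 0.7], [[0, 0, 0], [0, 0, 0], 0.7]]}}

```text
t: 15.13
tcp_pos: [0.5531, 0.0828, 0.0124]
tool_rot: [0.05, 0.999, 0.0, 0.0]
force: [-1.3, 0.1, -1.3]
finger_gap: 0.397
gripper_force: 59.9
```

>>> {"op": "play_rows", "data": {"rows": [[[0, 0, 0], [0, 0, 1], 0.7], [[0, 0, 0], [0, 0, 1], 0.7], [[0, 0, 0], [0, 0, 1], 0.7], [[0, 0, 0], [0, 0, 0], 0.7], [[0, 0, 0], [0, 0, 0], 0.7]]}}

```text
t: 15.55
tcp_pos: [0.5531, 0.0828, 0.0093]
tool_rot: [0.05, 0.999, -0.0, 0.0]
force: [0.2, -0.1, -0.3]
finger_gap: 0.393
gripper_force: 60.0
```

>>> {"op": "play_rows", "data": {"rows": [[[0, 0, 0], [0, 0, 0], 0.6], [[0, 0, 0], [0, 0, 0], 0.5], [[0, 0, 0], [0, 0, 0], 0.4], [[0, 0, 0], [0, 0, 0], 0.35], [[0, 0, 0], [0, 0, 0], 0.35], [[0, 0, 0], [0, 0, -15], 0.35], [[0, 0, 0], [0, 0, -30], 0.35], [[0, 0, 0], [0, 0, -35], 0.35], [[0, 0, 0], [0, 0, -35], 0.35], [[0, 0, 0], [28, 0, -35], 0.35], [[0, 0, 0], [30, 0, -20], 0.35], [[0, 0, 0], [25, 0, 0], 0.35]]}}

```text
t: 16.55
tcp_pos: [0.4735, 0.0909, 0.1809]
tool_rot: [0.05, 0.999, 0.0, 0.004]
force: [-0.7, 0.1, -0.7]
finger_gap: 0.653
gripper_force: 0.0
```

```bash
cat > sp.py <<'E'
from wl import *
def seg(P,m): 
    m=cv2.morphologyEx(m.astype(np.uint8),cv2.MORPH_OPEN,np.ones((3,3)))
    k,l,st,_=cv2.connectedComponentsWithStats(m);return l==1+st[1:,4].argmax()
if __name__=="__main__":
    s,c,p,d,P=wl("w4");q=p.astype(int);X,Y,Z=np.moveaxis(P,-1,0)
    on=(X>.38)&(X<.63)&(abs(Y-.085)<.06)&(Z>.004)&(Z<.03)
    b=seg(P,on&(q.min(-1)>70)&(abs(q[...,0]-q[...,2])<35));h=seg(P,on&(q[...,0]-q[...,2]>40)&(q[...,0]>120))
    for k,m in(("blade",b),("handle",h)):
        a=(P[m][:,:2]*1000).astype(np.float32);print(k,len(a),"z",np.median(P[m][:,2]).round(4),cv2.minAreaRect(a))
        f=cv2.fitLine(a,cv2.DIST_L2,0,.01,.01).ravel();print(f,np.degrees(np.arctan(f[1]/f[0])))
        t=(P[m]-P[m].mean(0));print("slope",np.polyfit(t[:,0],t[:,2],1)[0])
    go(s,[.4702,.0905,.01],174.3)
E
python3 sp.py
```

```text
blade 3029 z 0.0108 ((557.9631958007812, 82.19097900390625), (36.02481460571289, 94.75853729248047), 84.52742004394531)
[ 9.9468154e-01 -1.0299844e-01  5.5647772e+02  8.2334732e+01] -5.91186
slope -0.02259801409963443
handle 2618 z 0.0161 ((466.1193542480469, 91.42404174804688), (21.754688262939453, 91.29399108886719), 84.10247802734375)
[ 9.9451852e-01 -1.0456057e-01  4.6405255e+02  9.1573120e+01] -6.001849
slope 0.003723601847904571
t 16.55 tcp [0.4735 0.0909 0.1809] yaw 174.3 turn [ 0.03  0.47 -0.  ] shift after turn [  3.2  -0.8 170.9] gap 0.653 F [-0.7  0.1 -0.7]
```

View pics/w4.png

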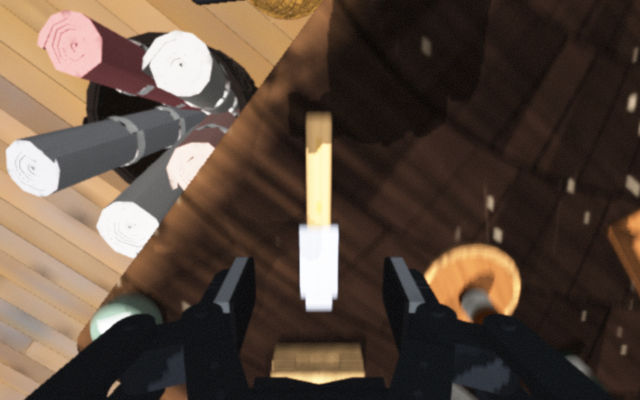

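The wrist view shows the spatula lying flat on its line to the slot: handle (318,170), blade (319,265), block below at (318,360).

>>> {"op": "play_rows", "data": {"rows": [[[0, 0, 0], [0, 0, 25], 0.45], [[0, 0, 0], [0, 0, 35], 0.45], [[0, 0, 0], [0, 0, 35], 0.45], [[0, 0, 0], [0, 0, 25], 0.45], [[0, 0, 0], [0, 0, 10], 0.45], [[0, 0, 0], [0, 0, 0], 0.45], [[0, 0, 0], [0, 0, 0], 0.45]]}}

```text
t: 17.18
tcp_pos: [0.4725, 0.0908, 0.0468]
tool_rot: [0.05, 0.999, 0.0, -0.0]
force: [-0.0, 0.1, 0.4]
finger_gap: 0.551
gripper_force: 0.0
```

```bash
python3 - <<'E'
from station import *
from h import *
go(sense(),[.4708,.091,.0095],174.3)
E
```

```text
t 17.18 tcp [0.4725 0.0908 0.0468] yaw 174.29 turn [-0.   -0.04 -0.01] shift after turn [ 1.7  0.  37.3] gap 0.551 F [-0.   0.1  0.4]
```

>>> {"op": "play_rows", "data": {"rows": [[[0, 0, 0], [1.7, 0, 20], 0.45], [[0, 0, 0], [0, 0, 12], 0.45], [[0, 0, 0], [0, 0, 5], 0.5], [[0, 0, 0], [0, 0, 0], 0.6], [[0, 0, 0], [0, 0, 0], 0.75], [[0, 0, 0], [0, 0, 0], 0.85], [[0, 0, 0], [0, 0, 0], 0.85], [[0, 0, 0], [0, 0, 0], 0.85], [[0, 0, 0], [0, 0, 0], 0.85]], "grip_force": 60}}

```text
t: 17.93
tcp_pos: [0.4716, 0.091, 0.0112]
tool_rot: [0.05, 0.999, 0.0, 0.001]
force: [-0.5, 0.1, 6.8]
finger_gap: 0.233
gripper_force: 60.0
```

>>> {"op": "play_rows", "data": {"rows": [[[0, 0, 0], [0, 0, -5], 0.85], [[0, 0, 0], [0, 0, -8], 0.85], [[0, 0, 0], [0, 0, -5], 0.85], [[0, 0, 0], [0, 0, 0], 0.85], [[0, 0, 0], [0, 0, 0], 0.85], [[0, 0, 0], [0, 0, 0], 0.85]]}}

```text
t: 18.43
tcp_pos: [0.4707, 0.091, 0.0279]
tool_rot: [0.05, 0.999, -0.0, 0.0]
force: [0.1, 0.4, -0.8]
finger_gap: 0.235
gripper_force: 59.0
```

```bash
python3 - <<'E'
from sp import *
s,c,p,d,P=wl("w5");q=p.astype(int)
print(s["tcp_pos"],s["force"],s["gripper_force"],s["finger_gap"])
ss,sd=snapshot("side");cs=get_calibration("side");sc,scd=snapshot("scene");cc=get_calibration("scene")
for n,(p,d,c) in dict(wrist=(p,d,c),side=(ss,sd,cs),scene=(sc,scd,cc)).items():
    P=cloud(d,c);q=p.astype(int);X,Y,Z=np.moveaxis(P,-1,0)
    on=(X>.51)&(X<.63)&(abs(Y-.085)<.04)&(Z>.012)&(Z<.05)
    b=seg(P,on&(q.min(-1)>70)&(abs(q[...,0]-q[...,2])<40))
    a=(P[b][:,:2]*1000).astype(np.float32);t=P[b]
    k=np.polyfit(t[:,0]-.56,t[:,2],1);l=np.polyfit(t[:,0]-.56,t[:,1],1)
    print(n,b.sum(),cv2.minAreaRect(a),"z(x-.56)",k.round(4),"y",l.round(4))
    m=(np.hypot(X-.708,Y-.067)<.1)&(Z>.040)&(Z<.053)&(q[...,0]>140)&(q[...,0]-q[...,2]>30)
    if m.sum()>20:
        m=seg(P,m);print("  block",m.sum(),np.median(Z[m]),cv2.minAreaRect((P[m][:,:2]*1000).astype(np.float32)))
cv2.imwrite("pics/s5.png",cv2.resize(ss[180:270,310:450],None,fx=5,fy=5)[:,:,::-1])
E
```

```text
[0.4706632  0.09100701 0.0279361 ] [ 0.1394496   0.41467553 -0.78649778] 59.01889264583588 0.23464617263073703
wrist 140 ((518.5354614257812, 73.35795593261719), (5.631505966186523, 7.720941066741943), 19.484375) z(x-.56) [0.2416 0.0361] y [0.4432 0.0908]
side 409 ((563.2192993164062, 82.09241485595703), (40.67716979980469, 86.73822784423828), 85.1745376586914) z(x-.56) [-0.0055  0.0269] y [-0.0634  0.0801]
  block 1231 0.046453451967250814 ((710.3995361328125, 67.00997161865234), (97.56553649902344, 110.04295349121094), 83.71919250488281)
scene 165 ((577.3670654296875, 80.25152587890625), (36.053138732910156, 57.165557861328125), 82.83043670654297) z(x-.56) [-0.0291  0.0286] y [0.1125 0.0756]
  block 934 0.047653318546177326 ((709.5504150390625, 66.14915466308594), (91.15606689453125, 112.89369201660156), 84.84848022460938)
```

>>> {"op": "play_rows", "data": {"rows": [[[0, 0, 0], [0, -0.5, -1], 0.85], [[0, 0, 0], [-10, 0, 0], 0.85], [[0, 0, 0], [-15, 0, 0], 0.85], [[0, 0, 0], [-10, 0, 0], 0.85], [[0, 0, 0], [-4, 0, 0], 0.85], [[0, 0, 0], [0, 0, 0], 0.85], [[0, 0, 0], [0, 0, 0], 0.85]]}}

```text
t: 19.17
tcp_pos: [0.5091, 0.0866, 0.0287]
tool_rot: [0.05, 0.999, 0.0, -0.001]
force: [-0.8, 0.1, -1.4]
finger_gap: 0.24
gripper_force: 59.0
```

```bash
python3 - <<'E'
from sp import *
s=sense();go(s,[.653,.07,.029],174.3)
for n in("side","scene"):
    p,d=snapshot(n);c=get_calibration(n)
    P=cloud(d,c);q=p.astype(int);X,Y,Z=np.moveaxis(P,-1,0)
    on=(X>.54)&(X<.65)&(abs(Y-.08)<.04)&(Z>.012)&(Z<.04)
    b=seg(P,on&(q.min(-1)>70)&(abs(q[...,0]-q[...,2])<40))
    t=P[b];print(n,b.sum(),cv2.minAreaRect((t[:,:2]*1000).astype(np.float32)),np.polyfit(t[:,0]-.6,t[:,2],1).round(4))
    if n=="side":cv2.imwrite("pics/s6.png",cv2.resize(p[180:270,310:450],None,fx=5,fy=5)[:,:,::-1])
E
```

```text
t 19.17 tcp [0.5091 0.0866 0.0287] yaw 174.29 turn [-0.   -0.06 -0.01] shift after turn [-144.9   -2.2   -0.3] gap 0.24 F [-0.8  0.1 -1.4]
side 397 ((601.2923583984375, 77.16091918945312), (39.22939682006836, 85.85281372070312), 84.6484375) [-0.0029  0.0277]
scene 134 ((619.1959838867188, 72.42301940917969), (50.74939727783203, 32.07274627685547), 24.21458625793457) [-0.0322  0.0295]
```

View pics/s6.png

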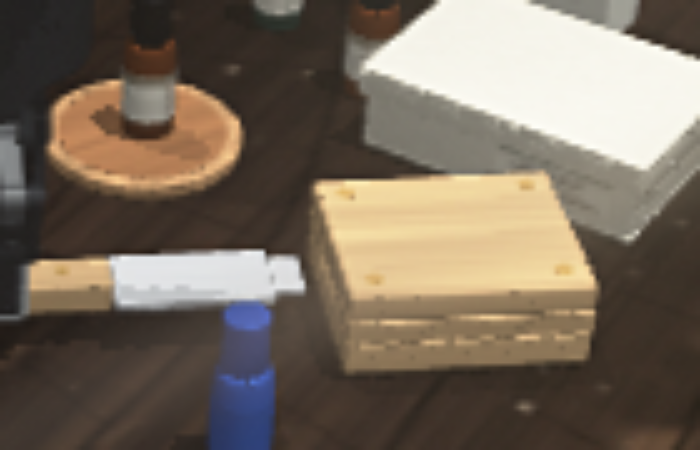

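The crop shows the blade tip at (303,275) just before the slot face, in line with it. The bottle is upright on the coaster.

>>> {"op": "play_rows", "data": {"rows": [[[0, 0, 0], [-6, 0, 0], 0.85], [[0, 0, 0], [-6, 0, 0], 0.85], [[0, 0, 0], [-6, 0, 0], 0.85], [[0, 0, 0], [-6, 0, 0], 0.85], [[0, 0, 0], [0, 0, 0], 0.85]]}}

```text
t: 19.68
tcp_pos: [0.5359, 0.0839, 0.0291]
tool_rot: [0.05, 0.999, -0.0, 0.002]
force: [0.8, -0.5, -1.4]
finger_gap: 0.237
gripper_force: 59.0
```

>>> {"op": "play_rows", "data": {"rows": [[[0, 0, 0], [-6, 0, 0], 0.85], [[0, 0, 0], [-7, 0, 0], 0.85], [[0, 0, 0], [-7, 0, 0], 0.85], [[0, 0, 0], [-7, 0, 0], 0.85], [[0, 0, 0], [-7, 0, 0], 0.85], [[0, 0, 0], [-6, 0, 0], 0.85], [[0, 0, 0], [0, 0, 0], 0.85]]}}

```text
t: 20.27
tcp_pos: [0.5754, 0.08, 0.029]
tool_rot: [0.05, 0.999, -0.0, 0.002]
force: [-0.1, -0.1, -1.0]
finger_gap: 0.244
gripper_force: 59.0
```

>>> {"op": "play_rows", "data": {"rows": [[[0, 0, 0], [-6, 0, 0], 0.85], [[0, 0, 0], [-7, 0, 0], 0.85], [[0, 0, 0], [-6, 0, 0], 0.85], [[0, 0, 0], [-4, 0, 0], 0.85], [[0, 0, 0], [-2, 0, 0], 0.85], [[0, 0, 0], [0, 0, 0], 0.85], [[0, 0, 0], [0, 0, 0], 0.85]]}}

```text
t: 20.85
tcp_pos: [0.5978, 0.0778, 0.0287]
tool_rot: [0.05, 0.999, 0.0, -0.0]
force: [0.6, -0.0, -1.3]
finger_gap: 0.235
gripper_force: 59.0
```

>>> {"op": "play_rows", "data": {"rows": [[[0, 0, 0], [-1.5, 0, 0], 0.85], [[0, 0, 0], [-1, 0, 0], 0.85], [[0, 0, 0], [0, 0, 0], 0.85], [[0, 0, 0], [0, 0, 0], 0.85]]}}

```text
t: 21.18
tcp_pos: [0.6004, 0.0775, 0.0289]
tool_rot: [0.05, 0.999, 0.0, -0.0]
force: [0.9, 0.6, -1.2]
finger_gap: 0.239
gripper_force: 59.0
```

>>> {"op": "play_rows", "data": {"rows": [[[0, 0, 0], [-1, 0, 1], 0.85], [[0, 0, 0], [-1, 0, 1], 0.85], [[0, 0, 0], [0, 0, 0], 0.85], [[0, 0, 0], [0, 0, 0], 0.85]]}}

```text
t: 21.52
tcp_pos: [0.6025, 0.0773, 0.0267]
tool_rot: [0.05, 0.999, -0.0, -0.0]
force: [1.0, -0.3, -1.1]
finger_gap: 0.244
gripper_force: 59.0
```

>>> {"op": "play_rows", "data": {"rows": [[[0, 0, 0], [-1, 0, 0], 0.85], [[0, 0, 0], [-1, 0, 0], 0.85], [[0, 0, 0], [0, 0, 0], 0.85], [[0, 0, 0], [0, 0, 0], 0.85]]}}

```text
t: 21.85
tcp_pos: [0.6046, 0.0771, 0.0269]
tool_rot: [0.05, 0.999, 0.0, 0.0]
force: [-0.7, -0.1, -0.8]
finger_gap: 0.24
gripper_force: 59.0
```

>>> {"op": "play_rows", "data": {"rows": [[[0, 0, 0], [-1, 0, 0], 0.85], [[0, 0, 0], [0, 0, 0], 0.85], [[0, 0, 0], [0, 0, 0], 0.85]]}}

```text
t: 22.1
tcp_pos: [0.6052, 0.077, 0.0268]
tool_rot: [0.05, 0.999, -0.0, -0.0]
force: [-0.4, 0.1, -1.0]
finger_gap: 0.238
gripper_force: 59.0
```

>>> {"op": "play_rows", "data": {"rows": [[[0, 0, 0], [-1, 0, 0], 0.85], [[0, 0, 0], [0, 0, 0], 0.85], [[0, 0, 0], [0, 0, 0], 0.85]]}}

```text
t: 22.35
tcp_pos: [0.6053, 0.077, 0.0267]
tool_rot: [0.05, 0.999, 0.0, -0.001]
force: [-4.4, 0.1, 0.6]
finger_gap: 0.24
gripper_force: 59.2
```

>>> {"op": "play_rows", "data": {"rows": [[[0, 0, 0], [-1, 0, 0.5], 0.85], [[0, 0, 0], [0, 0, 0], 0.85], [[0, 0, 0], [0, 0, 0], 0.85]]}}

```text
t: 22.6
tcp_pos: [0.6053, 0.077, 0.026]
tool_rot: [0.05, 0.999, -0.0, -0.002]
force: [-5.5, 0.8, 0.7]
finger_gap: 0.244
gripper_force: 59.3
```

>>> {"op": "play_rows", "data": {"rows": [[[0, 0, 0], [0, 0, 0], 0.72], [[0, 0, 0], [0, 0, 0], 0.66], [[0, 0, 0], [0, 0, 0], 0.6], [[0, 0, 0], [0, 0, 0], 0.5], [[0, 0, 0], [0, 0, 0], 0.45], [[0, 0, 0], [0, 0, 0], 0.45], [[0, 0, 0], [0, 0, 0], 0.45]]}}

```text
t: 23.18
tcp_pos: [0.6077, 0.0768, 0.0264]
tool_rot: [0.05, 0.999, -0.0, 0.0]
force: [-0.1, 0.0, 0.9]
finger_gap: 0.55
gripper_force: 0.0
```

```bash
python3 - <<'E'
from sp import *
s=sense();go(s,[.653,.07,.029],174.3)
p,d=snapshot("side");c=get_calibration("side")
cv2.imwrite("pics/s7.png",cv2.resize(p[180:270,310:450],None,fx=5,fy=5)[:,:,::-1])
E
```

```text
t 23.18 tcp [0.6077 0.0768 0.0264] yaw 174.29 turn [ 0.    0.03 -0.01] shift after turn [-45.7  -2.3  -2.6] gap 0.55 F [-0.1  0.   0.9]
```

View pics/s7.png

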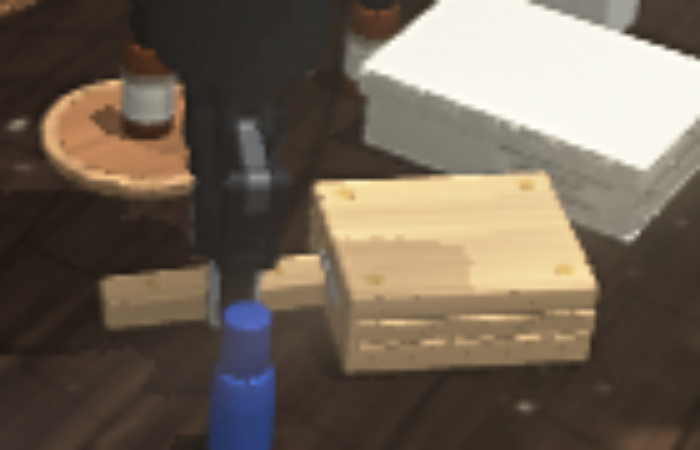

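The handle now sits against the block, drooping slightly at its free end. I raise the gripper and check for a gap.

>>> {"op": "play_rows", "data": {"rows": [[[0, 0, 0], [0, 0, -10], 0.4], [[0, 0, 0], [0, 0, -25], 0.4], [[0, 0, 0], [0, 0, -35], 0.4], [[0, 0, 0], [0, 0, -35], 0.4], [[0, 0, 0], [0, 0, -35], 0.4], [[0, 0, 0], [0, 0, -20], 0.4], [[0, 0, 0], [0, 0, 0], 0.4], [[0, 0, 0], [0, 0, 0], 0.4]]}}

```text
t: 23.9
tcp_pos: [0.6082, 0.0768, 0.1886]
tool_rot: [0.05, 0.999, -0.0, 0.002]
force: [0.2, -0.5, -1.3]
finger_gap: 0.595
gripper_force: 0.0
```

```bash
python3 - <<'E'
from sp import *
s,c,p,d,P=wl("w8");q=p.astype(int);X,Y,Z=np.moveaxis(P,-1,0)
go(s,[.55,.082,.03],174.3)
h=seg(P,(X>.5)&(X<.66)&(abs(Y-.08)<.04)&(Z>.01)&(Z<.04)&(q[...,0]-q[...,2]>25)&(q[...,0]>90))
t=P[h];print("handle",h.sum(),cv2.minAreaRect((t[:,:2]*1000).astype(np.float32)),np.polyfit(t[:,0]-.65,t[:,2],1).round(4))
m=seg(P,(np.hypot(X-.708,Y-.067)<.1)&(Z>.042)&(Z<.053)&(q[...,0]>110)&(q[...,0]-q[...,2]>25));t=P[m]
print("block",cv2.minAreaRect((t[:,:2]*1000).astype(np.float32)))
g=(X>.6)&(X<.66)&(abs(Y-.077)<.015)&(Z>.01)&(Z<.035)&(abs(q[...,0]-q[...,2])<20)&(q.min(-1)>80);print("steel px",g.sum())
m=(np.hypot(X-.606,Y-.227)<.05)&(Z>.06)&(Z<.1);t=P[m]
if m.sum()>9: print("cap",t[:,2].max(),cv2.minAreaRect((t[:,:2]*1000).astype(np.float32)))
cv2.imwrite("pics/w8c.png",cv2.resize(p[50:310,180:560],None,fx=2,fy=2)[:,:,::-1])
E
```

```text
t 23.9 tcp [0.6082 0.0768 0.1886] yaw 174.3 turn [ 0.01  0.24 -0.  ] shift after turn [ 58.5  -0.6 158.6] gap 0.595 F [ 0.2 -0.5 -1.3]
handle 3278 ((607.7293701171875, 93.76680755615234), (60.54084014892578, 103.4453353881836), 80.80052185058594) [0.0448 0.028 ]
block ((708.2034301757812, 66.30072021484375), (90.096435546875, 110.3257827758789), 84.50732421875)
steel px 138
cap 0.08896318570810788 ((606.9800415039062, 226.78790283203125), (21.05693244934082, 21.26894760131836), 73.84159851074219)
```

View pics/w8c.png

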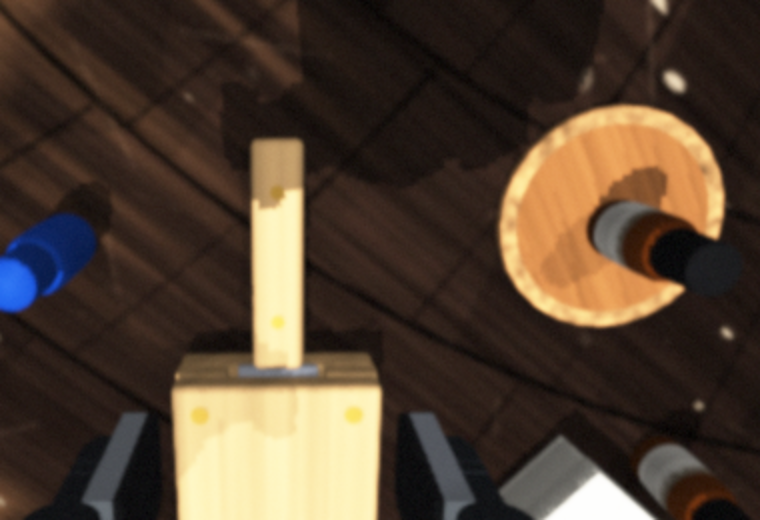

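```bash
python3 - <<'E'
from sp import *
c=get_calibration("wrist");p=cv2.imread("pics/w8.png")
print(p[222:248,319].tolist())
for v in(231,233,235,237,239,241): print(v,ray([319,v],c,.0305).round(4)[0,:2],ray([319,v],c,.025).round(4)[0,:2])
s,c,p,d,P=wl("w9");print(P[222:246:2,319].round(4).tolist())
for n in ("scene",):
    p,d=snapshot(n);cv2.imwrite("pics/sc9.png",cv2.resize(p[150:230,300:420],None,fx=6,fy=6,interpolation=cv2.INTER_CUBIC)[:,:,::-1])
E
```

```text
[[190, 243, 254], [187, 242, 254], [184, 240, 253], [171, 233, 251], [165, 228, 249], [165, 227, 248], [160, 226, 248], [160, 226, 247], [159, 225, 247], [154, 216, 244], [134, 190, 228], [109, 147, 178], [108, 117, 129], [125, 118, 119], [124, 119, 116], [116, 113, 114], [89, 96, 104], [63, 84, 99], [54, 80, 102], [61, 91, 115], [73, 112, 140], [98, 145, 182], [122, 176, 217], [141, 200, 235], [154, 219, 244], [169, 230, 249]]
231 [0.6457 0.0734] [0.6479 0.0732]
233 [0.6476 0.0732] [0.6498 0.073 ]
235 [0.6495 0.073 ] [0.6517 0.0728]
237 [0.6513 0.0728] [0.6536 0.0726]
239 [0.6532 0.0726] [0.6555 0.0724]
241 [0.6551 0.0724] [0.6575 0.0722]
[[0.6379, 0.0742, 0.0289], [0.6397, 0.074, 0.0291], [0.641, 0.0739, 0.0306], [0.643, 0.0737, 0.0301], [0.645, 0.0735, 0.0299], [0.6468, 0.0733, 0.0301], [0.6482, 0.0731, 0.0312], [0.6503, 0.0729, 0.0308], [0.6545, 0.0725, 0.0252], [0.6565, 0.0723, 0.0249], [0.654, 0.0726, 0.0353], [0.6542, 0.0725, 0.0393]]
```

The crop shows the handle at (278,360) stopping about 4 mm short of the slot face, with a strip of steel still showing. The bottle stands upright on the coaster. I'll shut the fingers and nudge the handle's rear end home.

>>> {"op": "play_rows", "data": {"rows": [[[0, 0, 0], [25, 0, 0], 0.6], [[0, 0, 0], [30, 0, 0], 1], [[0, 0, 0], [30, 0, 0], 1], [[0, 0, 0], [20, 0, 0], 1], [[0, 0, 0], [0, 0, 25], 1], [[0, 0, 0], [0, 0, 35], 1], [[0, 0, 0], [0, 0, 35], 1], [[0, 0, 0], [0, 0, 35], 1], [[0, 0, 0], [0, 0, 25], 1], [[0, 0, 0], [0, 0, 12], 1], [[0, 0, 0], [0, 0, 0], 1], [[0, 0, 0], [0, 0, 0], 1]], "grip_force": 20}}

```text
t: 25.05
tcp_pos: [0.5015, 0.0873, 0.0177]
tool_rot: [0.05, 0.999, -0.0, -0.002]
force: [-0.2, -0.4, 0.8]
finger_gap: -0.002
gripper_force: 0.0
```

```bash
python3 - <<'E'
from sp import *
s,c,p,d,P=wl("w10");q=p.astype(int)
go(s,[.549,.0827,.02],174.3)
p,d=snapshot("side");c=get_calibration("side");P=cloud(d,c);X,Y,Z=np.moveaxis(P,-1,0);q=p.astype(int)
h=seg(P,(X>.52)&(X<.648)&(abs(Y-.08)<.022)&(Z>.006)&(Z<.04)&(q[...,0]-q[...,2]>25)&(q[...,0]>110))
t=P[h];print(h.sum(),cv2.minAreaRect((t[:,:2]*1000).astype(np.float32)))
u=t[t[:,0]<t[:,0].min()+.02];print("rear x",t[:,0].min(),"z",u[:,2].min(),u[:,2].max())
E
```

```text
t 25.05 tcp [0.5015 0.0873 0.0177] yaw 174.29 turn [-0.01 -0.25 -0.01] shift after turn [-47.7   0.2  -2.3] gap -0.002 F [-0.2 -0.4  0.8]
406 ((601.7850341796875, 75.88481903076172), (27.742586135864258, 93.08151245117188), 84.96605682373047)
rear x 0.5556335263405224 z 0.010691964932187603 0.02631265769701352
```

>>> {"op": "play_rows", "data": {"rows": [[[0, 0, 0], [-12, 0, 0], 1], [[0, 0, 0], [-12, 0, 0], 1], [[0, 0, 0], [-6, 0, 0], 1], [[0, 0, 0], [-3, 0, 0], 1], [[0, 0, 0], [-2, 0, 0], 1], [[0, 0, 0], [0, 0, 0], 1], [[0, 0, 0], [0, 0, 0], 1]]}}

```text
t: 25.73
tcp_pos: [0.5371, 0.0839, 0.0195]
tool_rot: [0.05, 0.999, -0.0, -0.0]
force: [-0.3, 0.3, -0.4]
finger_gap: 0.002
gripper_force: 0.0
```

>>> {"op": "play_rows", "data": {"rows": [[[0, 0, 0], [-1, 0, 0], 1], [[0, 0, 0], [-1, 0, 0], 1], [[0, 0, 0], [-1, 0, 0], 1], [[0, 0, 0], [0, 0, 0], 1], [[0, 0, 0], [0, 0, 0], 1]]}}

```text
t: 26.15
tcp_pos: [0.5408, 0.0835, 0.0193]
tool_rot: [0.05, 0.999, 0.0, -0.0]
force: [0.4, 0.5, 0.3]
finger_gap: 0.003
gripper_force: 0.0
```

>>> {"op": "play_rows", "data": {"rows": [[[0, 0, 0], [-1, 0, 0], 1], [[0, 0, 0], [-1, 0, 0], 1], [[0, 0, 0], [0, 0, 0], 1], [[0, 0, 0], [0, 0, 0], 1]]}}

```text
t: 26.48
tcp_pos: [0.5428, 0.0833, 0.0193]
tool_rot: [0.05, 0.999, -0.0, -0.0]
force: [0.3, -0.2, 0.1]
finger_gap: 0.005
gripper_force: 0.0
```

>>> {"op": "play_rows", "data": {"rows": [[[0, 0, 0], [-1, 0, 0], 1], [[0, 0, 0], [-1, 0, 0], 1], [[0, 0, 0], [0, 0, 0], 1], [[0, 0, 0], [0, 0, 0], 1]]}}

```text
t: 26.82
tcp_pos: [0.543, 0.0833, 0.0191]
tool_rot: [0.05, 0.999, 0.0, -0.002]
force: [-4.8, 0.7, 0.9]
finger_gap: 0.001
gripper_force: 2.2
```

```bash
python3 - <<'E'
from sp import *
s,c,p,d,P=wl("w11")
go(s,[.549,.0827,.02],174.3)
p,d=snapshot("side");c=get_calibration("side");P=cloud(d,c);X,Y,Z=np.moveaxis(P,-1,0);q=p.astype(int)
h=seg(P,(X>.52)&(X<.648)&(abs(Y-.08)<.022)&(Z>.006)&(Z<.04)&(q[...,0]-q[...,2]>25)&(q[...,0]>110))
t=P[h];print("rear x",t[:,0].min())
cv2.imwrite("pics/s11.png",cv2.resize(p[190:270,310:430],None,fx=6,fy=6)[:,:,::-1])
E
```

```text
t 26.82 tcp [0.543  0.0833 0.0191] yaw 174.3 turn [-0.01 -0.21  0.  ] shift after turn [-6.   0.  -0.9] gap 0.001 F [-4.8  0.7  0.9]
rear x 0.5546754638697079
```

View pics/s11.png

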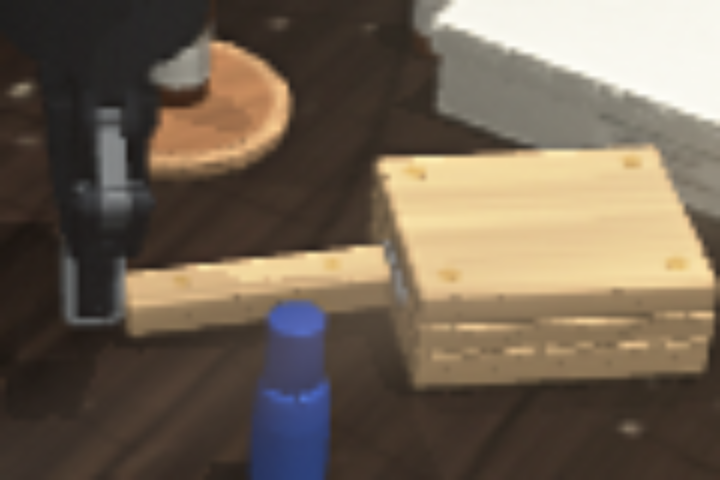

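The side crop shows the fingertips touching the handle's rear at (125,300) and the handle end at the block face (385,265). I push a bit harder to be sure.

>>> {"op": "play_rows", "data": {"rows": [[[0, 0, 0], [-1, 0, 0], 1], [[0, 0, 0], [-1, 0, 0], 1], [[0, 0, 0], [0, 0, 0], 1], [[0, 0, 0], [0, 0, 0], 1]]}}

```text
t: 27.25
tcp_pos: [0.5431, 0.0833, 0.019]
tool_rot: [0.05, 0.999, 0.0, -0.004]
force: [-7.5, 0.2, 3.6]
finger_gap: 0.002
gripper_force: 3.9
```

>>> {"op": "play_rows", "data": {"rows": [[[0, 0, 0], [-1, 0, 0], 1], [[0, 0, 0], [-1, 0, 0], 1], [[0, 0, 0], [0, 0, 0], 1], [[0, 0, 0], [0, 0, 0], 1]]}}

```text
t: 27.58
tcp_pos: [0.5432, 0.0833, 0.0188]
tool_rot: [0.05, 0.999, 0.0, -0.006]
force: [-10.4, 0.8, 5.6]
finger_gap: 0.0
gripper_force: 5.2
```

>>> {"op": "play_rows", "data": {"rows": [[[0, 0, 0], [4, 0, 0], 1], [[0, 0, 0], [10, 0, 0], 1], [[0, 0, 0], [10, 0, -20], 1], [[0, 0, 0], [0, 0, -35], 1], [[0, 0, 0], [0, 0, -35], 1], [[0, 0, 0], [0, 0, -35], 1], [[0, 0, 0], [-20, 0, -30], 1], [[0, 0, 0], [-35, 0, -10], 1], [[0, 0, 0], [-35, 0, 0], 1], [[0, 0, 0], [-35, 0, 0], 1], [[0, 0, 0], [-35, 0, 0], 1], [[0, 0, 0], [-25, 0, 0], 1]]}}

```text
t: 28.58
tcp_pos: [0.7135, 0.0659, 0.1853]
tool_rot: [0.05, 0.999, -0.0, 0.004]
force: [0.7, 0.2, 0.6]
finger_gap: 0.002
gripper_force: 0.0
```

>>> {"op": "play_rows", "data": {"rows": [[[0, 0, 0], [-15, 0, 0], 1], [[0, 0, 0], [0, 0, 0], 1], [[0, 0, 0], [0, 0, 0], 1]]}}

```text
t: 28.83
tcp_pos: [0.7248, 0.0649, 0.184]
tool_rot: [0.05, 0.999, -0.0, 0.001]
force: [-0.4, 0.4, 0.1]
finger_gap: 0.004
gripper_force: 0.0
```

```bash
python3 - <<'E'
from sp import *
s,c,p,d,P=wl("w12");go(s,[.7,.067,.19],174.3);print("cam",c["xyz"])
px=ray_=None
f=K(c);A=R.from_quat(c["attitude"]).as_matrix()
def proj(X): r=A.T@(np.array(X)-c["xyz"]);return np.array([c["cx"]+f*r[0]/r[2],c["cy"]+f*r[1]/r[2]])
for n,x in dict(mouthtop=(.6535,.0723,.046),lintel=(.6535,.0723,.031),mouth=(.6535,.0723,.0255),rear=(.554,.0822,.026)).items(): print(n,proj(x).round(1))
u,v=proj((.6535,.0723,.03)).round().astype(int)
if 0<u<640 and 0<v<400:
    print([(k,p[k,u].tolist(),P[k,u].round(4).tolist()) for k in range(max(v-14,0),min(v+14,400))])
np.savez("w12.npz",p=p,P=P)
E
```

```text
t 28.83 tcp [0.7248 0.0649 0.184 ] yaw 174.27 turn [ 0.    0.1  -0.03] shift after turn [24.9 -0.3 -6. ] gap 0.004 F [-0.4  0.4  0.1]
cam [0.64925932 0.07259766 0.3186313 ]
mouthtop [318.8  99.7]
lintel [318.8  99.4]
mouth [318.8  99.3]
rear [318.6 -48.5]
[(85, [243, 217, 153], [0.643, 0.0735, 0.0298]), (86, [244, 216, 151], [0.6437, 0.0735, 0.0298]), (87, [244, 216, 150], [0.6444, 0.0734, 0.0303]), (88, [244, 217, 152], [0.6451, 0.0733, 0.0298]), (89, [243, 215, 151], [0.6459, 0.0732, 0.0303]), (90, [243, 215, 149], [0.6466, 0.0732, 0.0296]), (91, [244, 216, 152], [0.6473, 0.0731, 0.0292]), (92, [243, 216, 151], [0.6481, 0.073, 0.0292]), (93, [241, 212, 148], [0.6488, 0.0729, 0.0313]), (94, [231, 193, 134], [0.6495, 0.0729, 0.0296]), (95, [183, 147, 98], [0.6503, 0.0728, 0.031]), (96, [126, 100, 68], [0.651, 0.0727, 0.0302]), (97, [95, 79, 58], [0.6518, 0.0726, 0.0296]), (98, [98, 87, 79], [0.6525, 0.0726, 0.0294]), (99, [122, 107, 94], [0.6533, 0.0725, 0.0242]), (100, [160, 131, 95], [0.6541, 0.0724, 0.0257]), (101, [200, 162, 112], [0.6544, 0.0724, 0.045]), (102, [224, 185, 126], [0.6551, 0.0723, 0.0456]), (103, [236, 205, 141], [0.6558, 0.0722, 0.0458]), (104, [244, 222, 156], [0.6566, 0.0721, 0.0453]), (105, [245, 226, 160], [0.6572, 0.0721, 0.0473]), (106, [245, 225, 161], [0.6579, 0.072, 0.0467]), (107, [239, 214, 150], [0.6587, 0.0719, 0.0464]), (108, [218, 182, 124], [0.6593, 0.0719, 0.0473]), (109, [175, 141, 95], [0.6601, 0.0718, 0.0466]), (110, [160, 127, 84], [0.6608, 0.0717, 0.0454]), (111, [160, 128, 84], [0.6615, 0.0716, 0.0454]), (112, [159, 126, 82], [0.6622, 0.0716, 0.0471])]
```

```bash
python3 - <<'E'
from sp import *
for n in("scene","side"):
    z=np.load(n+"0.npz");c=get_calibration(n);p,d=snapshot(n);P=cloud(d,c);P0=cloud(z["d"],c)
    for k,xy in dict(bottle=(.607,.227),blue=(.592,-.019),green=(.694,.324),brown=(.721,.249)).items():
        o=[]
        for Q in(P0,P):
            m=(np.hypot(Q[...,0]-xy[0],Q[...,1]-xy[1])<.035)&(Q[...,2]>.068)&(Q[...,2]<.1);t=Q[m]
            o.append((m.sum(),t[:,:2].mean(0).round(4).tolist(),t[:,2].max().round(4)) if m.any() else None)
        print(n,k,o)
sign_off()
E
```

```text
scene bottle [None, (np.int64(71), [0.6061, 0.2259], np.float64(0.092))]
scene blue [(np.int64(61), [0.5893, -0.0184], np.float64(0.082)), (np.int64(59), [0.5895, -0.0188], np.float64(0.0835))]
scene green [(np.int64(47), [0.7015, 0.3295], np.float64(0.0835)), (np.int64(47), [0.7013, 0.3298], np.float64(0.0842))]
scene brown [(np.int64(47), [0.7293, 0.2542], np.float64(0.0842)), (np.int64(46), [0.7293, 0.2544], np.float64(0.0849))]
side bottle [None, (np.int64(82), [0.6087, 0.2232], np.float64(0.0892))]
side blue [(np.int64(87), [0.5915, -0.022], np.float64(0.0811)), (np.int64(85), [0.5916, -0.0216], np.float64(0.0824))]
side green [(np.int64(49), [0.7035, 0.327], np.float64(0.082)), (np.int64(50), [0.703, 0.3266], np.float64(0.0818))]
side brown [(np.int64(49), [0.7318, 0.2526], np.float64(0.0815)), (np.int64(50), [0.7318, 0.252], np.float64(0.082))]
the job is handed in; nothing more can be done
```

The job is handed in, at about 29 s of the 66 s allowed: the bottle stands upright within a few mm of the coaster's centre, and the spatula is in the slot with its handle pressed firmly against the block (drooping slightly, about 1 mm of gap at its top edge); the three bottles I re-measured had not moved.

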